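Take the rind temperature of the square cheese between two wire trays

TASK

Take the contact thermometer from its rest, reach in between the two stacked wire trays and set its tip squarely on the middle of the top of the square cheese; press gently until the sprung tip is about half way in and keep it steady there for three seconds so that the reading settles. Then lay the thermometer back in its rest the way it lay before, without bumping the trays, shifting the cheeses or disturbing anything else on the bench.

Things in the scene. Friction and masses are not known exactly. Their poses are not given: they have to be found in the camera images.
- probe: Contact thermometer, 0.14 kg: grey handle 110 (x) x 26 (y) x 24 (z) mm, display on top, black nose, 5 mm steel shaft, and at its end, 145 mm ahead of the origin, a head bent straight down. Origin: middle of the handle, where it balances; x along the shaft to the head, z up. Grip across y from above, 40 N or more, or pressing the tip turns it in the fingers.
- probe_tip (a point): Middle of the flat lower face of the sprung tip, a 12 mm copper disc under the bent head. Untouched: 145 mm ahead of and 36 mm below the probe's origin. Pressed, it slides up into the head: 6 mm of travel against a 550 N/m spring, so half way is 3 mm and 1.65 N; from 3.3 N it is bottomed out.
- stand: The thermometer's rest, fixed, left or right of the trays: white base 150 x 80 x 10 mm, two uprights 12 mm thick, 44 mm before and behind its middle along x (76 mm free between), each with a 32 mm wide notch with flared lips for the handle. Notch floor 66 mm, lips' tops 102 mm above the bench. Origin: middle of its underside; x along the lying handle towards the head.
- rest (a point): Where the middle of the handle (the probe's origin) is when it lies in its rest: 78 mm above the bench over the stand's origin. Axes as the stand's; the thermometer lies level with its x along the stand's x.
- square_cheese: The only square cheese, 100 x 100 mm, rounded edges, loose in the front row of the lower tray. Origin: centre of its underside, on the grid 45 mm above the bench; x, y along its sides, z up. Its thickness differs at each start, anything from 26 to 44 mm: the height of its flat level top must be found by touch. The top is firm.
- rack: Two stacked wire trays, fixed, 300 deep (x) x 380 mm wide (y). Origin: middle of the footprint on the bench; x points inwards, open front at x = -150 mm. Heights: lower grid 45, underside of upper tray 155, its top 163 mm. Corner posts at the 4 corners, 8 mm thick, to 209 mm. Front-row cheeses centred 60 to 70 mm behind the front edge at y about -120, 0, 120; back row fixed.
- round_cheese_a: A round cheese, 105 mm across, 34 mm thick, loose in the front row of the lower tray. Origin at the centre of its underside.
- round_cheese_b: A round cheese, 105 mm across, 37 mm thick, loose in the front row of the lower tray. Origin at the centre of its underside.
- brush: A wooden rind brush, 150 x 45 x 28 mm, lying loose on the bench in front of the trays, bristles down. Origin at the middle of its underside.
- iron: A cheese iron: wooden cross handle 90 mm long and 22 mm thick with a 138 mm steel blade along its x, lying loose on the bench in front of the trays. Origin under the cross handle.
- mould: A small white plastic cheese mould, open on top, 70 mm across and 60 mm high, standing loose on the bench left of the trays. Origin at the middle of its underside.
- jar: A small glass jar with a metal cap, 60 mm across and 85 mm high, standing loose on the bench right of the trays. Origin at the middle of its underside.
- scale: A flat bench scale, 190 x 150 x 44 mm, fixed, on the side of the trays where the rest is not. Origin at the middle of its underside.
Not all that is in view belongs to the job. Several things have the shape of the probe; the one meant has the colours described above. What is shaped like the stand but yellow is not meant.

How it is judged:
On the way, in this order (a step that is already met when the one before it is completed fails the run):
1. the thermometer is lifted clear of its rest (height (world z) of probe above 0.1 m and contact force between probe and stand below 0.02 N), for 0.2 s.
2. its tip is on the middle of the top of the square cheese, upright, sprung about half way in, and held steady (horizontal distance between probe_tip and square_cheese below 0.018 m and contact force between probe and square_cheese between 0.8 and 2.6 N and angle between probe's own z axis and vertical below 0.14 rad and linear speed of probe below 0.015 m/s), for 2.5 s.
At the end, for the whole second after the job is handed in: Thermometer released and still in both notches of its rest, right way round: handle centre within 15 mm of site rest, within 0.15 rad of the stand's direction and of upright; square cheese on the lower tray within 15 mm of where it lay (distance between probe and rest below 0.015 m and x of probe_tip in the frame of stand above 0.1 m and angle between the x axis of probe and the x axis of stand, either way round below 0.15 rad and angle between probe's own z axis and vertical below 0.15 rad and contact force between probe and stand above 0.3 N and linear speed of probe below 0.02 m/s and distance of square_cheese from where it was at the start of the episode below 0.015 m and height (world z) of square_cheese above 0.035 m); the robot touches nothing.
It fails at once if the square cheese is pressed hard (over 9 N) (contact force between probe and square_cheese above 9 N).
It fails at once if the square cheese is shoved more than 15 mm (distance of square_cheese from where it was at the start of the episode above 0.015 m).
It fails at once if the trays are bumped (over 8 N) (contact force between rack and probe above 8 N or contact force between rack and the arm above 8 N or contact force between rack and the fingers above 8 N).
It fails at once if another cheese or a thing on the bench is moved more than 20 mm (distance of any of round_cheese_a, round_cheese_b, brush, iron, mould, jar from where it was at the start of the episode above 0.02 m).
It also fails if it takes over 72 s, if anything falls off the work surface, if the arm or the gripper's body presses on something with over 40 N, if the wrist force passes 120 N, or if a joint passes its speed limit or range.

ROBOT

A 6-joint arm with a two-finger parallel gripper is mounted at the origin on the work surface. World frame = base frame: x ahead of the robot, y to its left, z up, the work surface at z = 0. Lengths are in m, angles in rad, forces in N, time in s.
With the tool pointing down it reaches from about 0.375 to 0.975 m from the base axis. Payload 3.8 kg.
Tool frame: the origin (TCP) lies at the very end of the fingers, on their centre line; the grasp point (between the pads) lies 19 mm behind it; z points along the fingers, y is the line along which they close (so a half turn about z gives the same grasp; the last joint's range is limited). The gripper opens to 88 mm and grips with 3 to 60 N. Pads are 18 mm wide; open, the fingers measure 123 mm over their backs; the gripper's body (75 mm by 187 mm) begins 45 mm behind the grasp point.
Start: joints at [-1.205, 0.264, 1.604, -0, 1.274, -0.037], TCP at [0.265, -0.621, 0.239] pointing down, gripper open.
Joint ranges: [-2.63, 2.63], [-0.94, 2.18], [0.31, 2.57], [-1.31, 4.45], [0, 2.66], [-2.55, 2.55]. Speed limits (rad/s): [2.57, 2.57, 3.14, 3.14, 3.14, 3.14].

INTERFACE

Orientations are given as a rotation vector (axis times angle).
In Python, from cell import r gives the robot as it stands.
- The arm moves only by the tool carry_out, never from a script. Its argument "steps" is text: rows parted by semicolons, each of 7 numbers parted by spaces: the shift along the tool's x, y, z in units of 40 mm (1.0 is 40 mm), then the turn, a rotation vector about the tool's x, y, z in units of 10 degrees (1.0 is 10 degrees), then the opening, from 0 (shut) to 1 (fully open). In form: x y z ax ay az claw; .... A call has 1 to 20 rows; each row is the pose to reach, as a shift and turn from the pose commanded when the call began, along the tool's axes at that moment; what a row does not reach only later rows make up. A row lasts 1/8 s, in which the tool goes at most 62.5 mm and 10.7 degrees, less where a joint would pass 70% of its speed; a pose out of reach is approached as far as the arm can. A call with a gripper value outside its range is refused whole. The fingers move at their own pace and stop on an object; "squeeze" is the grip in N (left out, the last holds). Time passes only in rows, so rows that repeat a pose let the fingers close. It gives the time, the measured TCP pose, the force, the opening and the grip force at its end, in the units of the state.
- r.get_obs(): the state, without advancing time (a new reading comes with each control period).
- r.snapshot(name): name is "scene" or "top"; returns the picture (420x560x3 uint8, red, green, blue); there is no depth.
- r.camera_model(name): a dict with "fx", "fy", "cx", "cy" (pixels), "k1" (the pictures are not rectified: a ray, as slopes to the right and down, at radius r is drawn at 1 + k1 r^2 times it, then the intrinsics apply), "extrinsics" (4x4, takes a point from camera to world coordinates). Camera axes: x right, y down, z forward; pixel columns grow to the right and rows downward; lengths in m; the calibration is good to about 2 mm. A picture is of the moment at which its call begins. camera_model takes no time and is no camera call.
- r.finish_job(): hands the job in; it is judged then, once.
The state is a dict: "t": time; "joint_positions": joint angles; "joint_velocities": joint speeds; "joint_efforts": joint torques, N m; "position": TCP position; "tcp_rot": TCP orientation; "wrist_force": force on the tool from outside, world axes, zero at the start; "torque": the same for the moment, N m; "finger_gap": finger opening in m; "gripper_force": force on a finger pad.
Only numpy, scipy, OpenCV 4.12 (cv2) and the standard library are available. Lean on these libraries where they do the work, as an engineer would, in place of code of your own. Each camera call takes 0.05 s, during which the arm holds its last target. There are 200 camera calls.

## Working session

There is one attempt and no reset: what is moved stays moved. The work goes in short steps, Python scripts to look and compute and a tool call to move; the robot and the scene stay as the last step left them, time stands still between calls to the robot, and variables do not carry over. Pictures are saved under pics/ and viewed, at most 10 in all, crops included, and the job is handed in when it is done.

Besides the shell and the picture viewer there is one more tool, called after "Request:" as name(argument=value, ...) on one line, values as JSON. carry_out: Moves the arm, as the interface text tells. Its arguments: {"type":"object","properties":{"steps":{"type":"string"},"squeeze":{"type":"number"}},"required":["steps"]}

```bash
mkdir -p pics
python3 - <<'E'
from cell import r
import cv2
for n in("scene","top"):
    cv2.imwrite(f"pics/{n}0.png",cv2.resize(r.snapshot(n)[:,:,::-1],(784,588),interpolation=cv2.INTER_CUBIC))
    m=r.camera_model(n);print({k:m[k] for k in m if k!="extrinsics"});print(m["extrinsics"])
o=r.get_obs();print(o["t"],o["position"],o["tcp_rot"],o["finger_gap"])
E
```

```text
{'fx': 513.374313001159, 'fy': 513.374313001159, 'cx': 284.0887126645396, 'cy': 201.9892071036116, 'k1': -0.11979709436916476}
[[-0.0486719   0.70065484 -0.71183835  1.63767842]
 [ 0.99876942  0.04093621 -0.02799772 -0.05728695]
 [ 0.00952323 -0.71232508 -0.70178507  1.21228504]
 [ 0.          0.          0.          1.        ]]
{'fx': 518.9703580924478, 'fy': 518.9703580924478, 'cx': 282.88823353118636, 'cy': 207.53621713819336, 'k1': 0.03233234917336855}
[[ 0.02750948 -0.98119905  0.19102787  0.14406127]
 [-0.99957697 -0.028806   -0.00401293 -0.08402197]
 [ 0.00944023 -0.19083666 -0.98157641  1.72902773]
 [ 0.          0.          0.          1.        ]]
0.1 [ 0.26432599 -0.62037616  0.23752494] [-3.07610887e+00 -6.28018556e-01  5.78677664e-04] 0.0882618232413685
```

View pics/scene0.png

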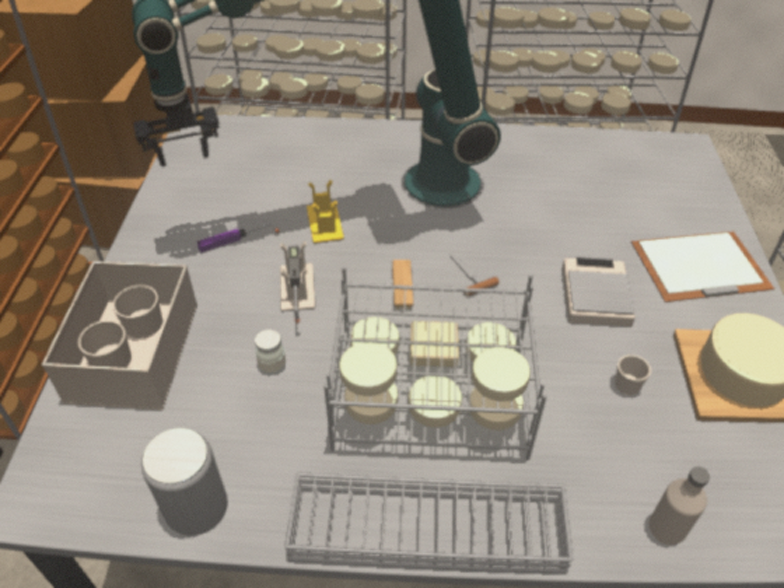

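View pics/top0.png

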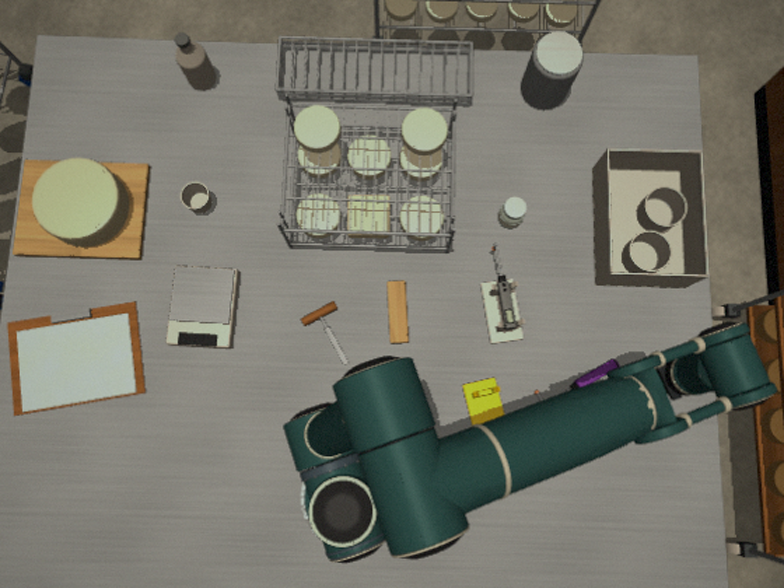

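The scene view shows the grey thermometer on the white rest at about (297,280), head towards the camera at (297,318). The purple probe at (220,240) and the yellow rest at (325,220) are decoys. The square cheese is the middle one in the front row: (435,345) in scene, (368,215) in top. I'll confirm this with enlarged crops.

```bash
cat > h.py <<'E'
import numpy as np, cv2
from cell import r
def ray(n,u,v):
    m=r.camera_model(n);E=np.array(m["extrinsics"])
    d=np.array([(u-m["cx"])/m["fx"],(v-m["cy"])/m["fy"]]);s=d.copy()
    for _ in range(20): s=d/(1+m["k1"]*(s@s))
    return E[:3,3],E[:3,:3]@np.array([s[0],s[1],1])
def at(n,u,v,z):
    o,d=ray(n,u,v);return o+d*(z-o[2])/d[2]
def px(n,P):
    m=r.camera_model(n);E=np.array(m["extrinsics"])
    c=E[:3,:3].T@(np.array(P)-E[:3,3]);s=c[:2]/c[2];s=s*(1+m["k1"]*(s@s))
    return s*m["fx"]+[m["cx"],m["cy"]]
def crop(n,u0,v0,w,h,k,img=None):
    a=(r.snapshot(n) if img is None else img)[v0:v0+h,u0:u0+w,::-1]
    a=cv2.resize(a,(w*k,h*k),interpolation=cv2.INTER_CUBIC)
    for u in range(-(-u0//10)*10,u0+w,10):
        x=int((u+.5-u0)*k);cv2.line(a,(x,0),(x,6),(0,0,255),1);cv2.putText(a,str(u),(x-10,16),0,.35,(0,0,255))
    for v in range(-(-v0//10)*10,v0+h,10):
        y=int((v+.5-v0)*k);cv2.line(a,(0,y),(6,y),(0,0,255),1);cv2.putText(a,str(v),(8,y+4),0,.35,(0,0,255))
    return a
E
python3 - <<'E'
from h import *
A=crop("scene",185,165,48,75,8);B=crop("top",335,168,48,75,8)
cv2.imwrite("pics/probe.png",np.hstack([A,B]))
A=crop("scene",230,190,160,100,5)[:, :];B=crop("top",195,130,140,60,5)
A=crop("scene",232,190,156,75,5);B=crop("top",195,134,140,50,5)
w=max(A.shape[1],B.shape[1]);p=lambda a:cv2.copyMakeBorder(a,0,0,0,w-a.shape[1],0)
C=np.vstack([p(A),p(B)])[:600];print(C.shape);cv2.imwrite("pics/cheese.png",C)
E
```

```text
(600, 780, 3)
```

View pics/probe.png

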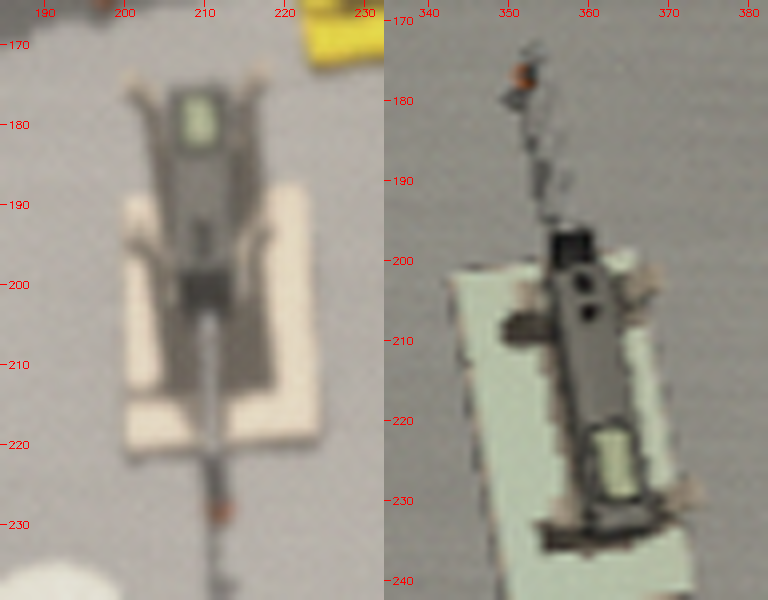

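View pics/cheese.png

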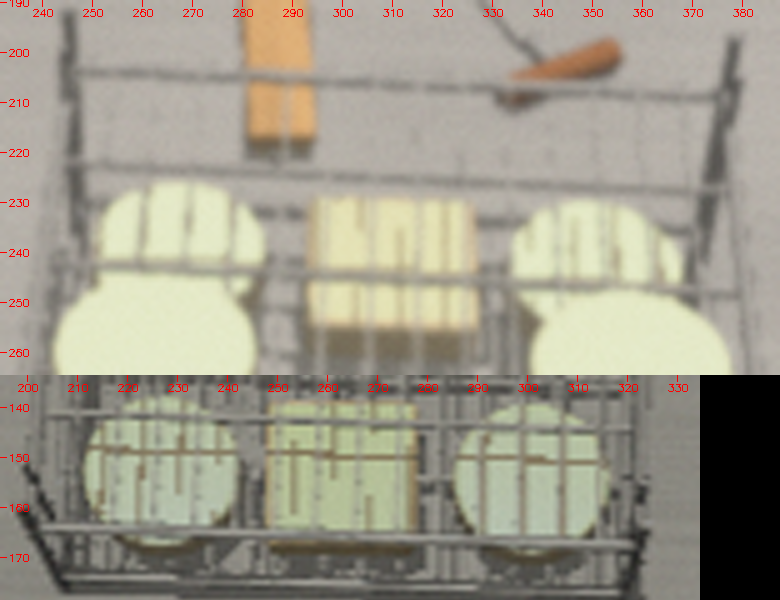

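The crops confirm it: a grey handle with a green display and black nose, on the white rest. In scene its rear end is at (209,175), its nose at (210,200) and the red band on the head at (212,229). In top the nose is at (358,197), the rear at (364,232) and the head at (352,177). The square cheese's top face covers about (294..327, 229..255) in scene and (248..278, 139..167) in top.

Run:
```python
from h import *
np.set_printoptions(precision=4,suppress=True)
f=lambda l,n,u,v,z:print(l,n,at(n,u,v,z))
v=lambda a:(a+.5)/1.4-.5
for l,P in dict(bl=(490,343),br=(523,340),tl=(482,284),tr=(513,279)).items(): f("base "+l,"top",v(P[0]),v(P[1]),.01)
for P in [(200,220),(224,218),(222.5,188),(200,189)]: f("base","scene",*P,.01)
for P in [(208.8,175.5),(210,198.3)]: f("handle","scene",*P,.09)
for P in [(364.3,231.5),(358.8,200.5),(358,196)]: f("handle","top",*P,.09)
f("band","top",351.8,177,.05);f("band","scene",212,228.5,.05)
for P in [(200.5,174.5),(217.5,174.5),(201,194.5),(218,194)]: f("lips scene","scene",*P,.102)
for z in(.071,.08,.089):
  for P in [(294,229),(327,229.5),(294,255),(327.5,254.5)]: f("ch%g"%z,"scene",*P,z)
  for P in [(248,139),(278,139),(248,167),(278,167)]: f("ch%g"%z,"top",*P,z)
for P in [(244.5,192),(379,197),(v(330),v(378)),(v(543),v(390))]: f("post","scene",*P,.209)
for P in [(v(285),v(241)),(v(452),v(249))]: f("postbase?","top",*P,0)
for P in [(v(360),v(107)),]: pass
```

```text
base bl top [ 0.3586 -0.3174  0.01  ]
base br top [ 0.3681 -0.3959  0.01  ]
base tl top [ 0.5013 -0.2977  0.01  ]
base tr top [ 0.5159 -0.3727  0.01  ]
base scene [ 0.5167 -0.3721  0.01  ]
base scene [ 0.5032 -0.2957  0.01  ]
base scene [ 0.3622 -0.3197  0.01  ]
base scene [ 0.3716 -0.3962  0.01  ]
handle scene [ 0.3897 -0.3554  0.09  ]
handle scene [ 0.4964 -0.3351  0.09  ]
handle top [ 0.3928 -0.3525  0.09  ]
handle top [ 0.4934 -0.3351  0.09  ]
handle top [ 0.5082 -0.3325  0.09  ]
band top [ 0.5813 -0.3178  0.05  ]
band scene [ 0.5874 -0.3188  0.05  ]
lips scene scene [ 0.3997 -0.3802  0.102 ]
lips scene scene [ 0.3966 -0.3246  0.102 ]
lips scene scene [ 0.4933 -0.363   0.102 ]
lips scene scene [ 0.488 -0.31   0.102]
ch0.071 scene [ 0.594  -0.0674  0.071 ]
ch0.071 scene [0.5904 0.0319 0.071 ]
ch0.071 scene [ 0.695  -0.0638  0.071 ]
ch0.071 scene [0.6879 0.0324 0.071 ]
ch0.071 top [0.6961 0.0319 0.071 ]
ch0.071 top [ 0.6992 -0.0681  0.071 ]
ch0.071 top [0.5996 0.0281 0.071 ]
ch0.071 top [ 0.6027 -0.0709  0.071 ]
ch0.08 scene [ 0.6022 -0.0673  0.08  ]
ch0.08 scene [0.5987 0.0312 0.08  ]
ch0.08 scene [ 0.7024 -0.0638  0.08  ]
ch0.08 scene [0.6954 0.0317 0.08  ]
ch0.08 top [0.6931 0.0313 0.08  ]
ch0.08 top [ 0.6962 -0.0682  0.08  ]
ch0.08 top [0.5972 0.0275 0.08  ]
ch0.08 top [ 0.6002 -0.071   0.08  ]
ch0.089 scene [ 0.6104 -0.0672  0.089 ]
ch0.089 scene [0.6069 0.0305 0.089 ]
ch0.089 scene [ 0.7099 -0.0637  0.089 ]
ch0.089 scene [0.7028 0.031  0.089 ]
ch0.089 top [0.6902 0.0307 0.089 ]
ch0.089 top [ 0.6932 -0.0682  0.089 ]
ch0.089 top [0.5947 0.0269 0.089 ]
ch0.089 top [ 0.5977 -0.071   0.089 ]
post scene [ 0.5862 -0.2115  0.209 ]
post scene [0.5842 0.17   0.209 ]
post scene [ 0.8645 -0.2049  0.209 ]
post scene [0.8708 0.1682 0.209 ]
postbase? top [0.5967 0.1849 0.    ]
postbase? top [ 0.5889 -0.2249  0.    ]
```

```bash
cat > plan.py <<'E'
import sys, numpy as np
from cell import r
from scipy.spatial.transform import Rotation as R
# plan.py x y z yaw [cx cy cz cyaw]: units from commanded (or measured) pose
a=list(map(float,sys.argv[1:]));o=r.get_obs()
p=np.array(o["position"]);Rm=R.from_rotvec(o["tcp_rot"]);yw=np.arctan2(*Rm.as_matrix()[1::-1,0])
print("t",round(o["t"],2),"meas",np.round(p,4),"yaw",round(yw,4),"z",np.round(Rm.as_matrix()[:,2],4),"F",np.round(o["wrist_force"],2),"gap",round(o["finger_gap"],4))
c=a[4:] or [*p,yw]
M=np.array([[np.cos(c[3]),np.sin(c[3]),0],[np.sin(c[3]),-np.cos(c[3]),0],[0,0,-1]])
print("shift",np.round(M@(np.array(a[:3])-c[:3])/.04,3),"az",round(-np.degrees(a[3]-c[3])/10,3))
E
python3 plan.py .44 -.3455 .2 .168 .265 -.621 .239 .403; python3 plan.py .44 -.3455 .2 .168
```

```text
t 0.4 meas [ 0.2646 -0.6209  0.2385] yaw 0.4028 z [-1.e-04  3.e-04 -1.e+00] F [0.25 0.19 0.34] gap 0.0884
shift [ 6.726 -4.62   0.975] az 1.346
t 0.4 meas [ 0.2646 -0.6209  0.2385] yaw 0.4028 z [-1.e-04  3.e-04 -1.e+00] F [0.25 0.19 0.34] gap 0.0884
shift [ 6.733 -4.614  0.963] az 1.346
```

Request:
carry_out(steps="1 -0.7 0 0 0 0.2 1; 2.2 -1.5 0.2 0 0 0.5 1; 3.4 -2.3 0.4 0 0 0.7 1; 4.6 -3.1 0.6 0 0 0.9 1; 5.6 -3.8 0.8 0 0 1.1 1; 6.3 -4.3 0.9 0 0 1.3 1; 6.73 -4.62 0.98 0 0 1.35 1; 6.73 -4.62 0.98 0 0 1.35 1; 6.73 -4.62 0.98 0 0 1.35 1")

```text
t: 1.52
position: [0.4397, -0.3461, 0.1998]
tcp_rot: [3.13, 0.263, 0.0]
wrist_force: [-0.2, 0.1, -0.6]
finger_gap: 0.0884
gripper_force: 0.0
```

```bash
python3 plan.py .44 -.3455 .059 .168
python3 - <<'E'
from h import *
cv2.imwrite("pics/above.png",np.hstack([crop("scene",170,120,70,100,6),crop("top",320,150,60,100,6)]))
E
```

```text
t 1.52 meas [ 0.4397 -0.3461  0.1998] yaw 0.1674 z [ 1.e-04 -8.e-04 -1.e+00] F [-0.22  0.13 -0.6 ] gap 0.0884
shift [ 0.011 -0.013  3.52 ] az -0.004
```

View pics/above.png

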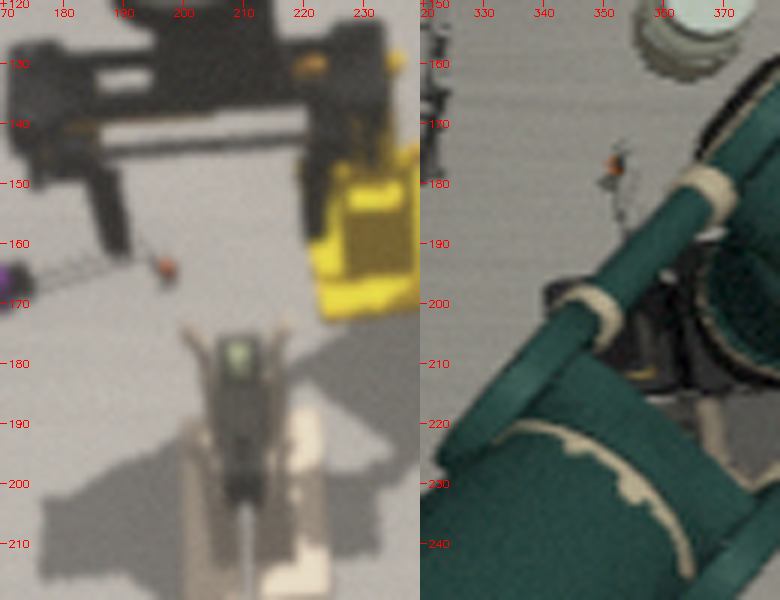

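The fingers straddle the handle: tips at (190,162) and (222,160) in scene, handle at (209,180). I'm descending and gripping.

Request:
carry_out(steps="0 0 0.8 0 0 0 1; 0 0 1.6 0 0 0 1; 0 0 2.4 0 0 0 1; 0 0 3.0 0 0 0 1; 0 0 3.3 0 0 0 1; 0 0 3.52 0 0 0 1; 0 0 3.52 0 0 0 1; 0 0 3.52 0 0 0 1; 0 0 3.52 0 0 0 0; 0 0 3.52 0 0 0 0; 0 0 3.52 0 0 0 0; 0 0 3.52 0 0 0 0; 0 0 3.52 0 0 0 0; 0 0 3.52 0 0 0 0; 0 0 3.52 0 0 0 0; 0 0 3.52 0 0 0 0", squeeze=50)

```text
t: 3.62
position: [0.4398, -0.3453, 0.0586]
tcp_rot: [-3.13, -0.262, 0.0]
wrist_force: [-1.1, 0.5, -0.0]
finger_gap: 0.0253
gripper_force: 50.0
```

```bash
python3 plan.py .40 -.0185 .16 0 .44 -.3455 .059 .168
```

```text
t 3.62 meas [ 0.4398 -0.3453  0.0586] yaw 0.1672 z [-2.e-04  2.e-04 -1.e+00] F [-1.1   0.46 -0.02] gap 0.0253
shift [ 0.381 -8.227 -2.525] az 0.963
```

Request:
carry_out(steps="0 0 -0.3 0 0 0 0; 0 0 -0.7 0 0 0 0; 0 0 -1.2 0 0 0 0; 0 0 -1.7 0 0 0 0; 0 0 -2.2 0 0 0 0; 0 0 -2.52 0 0 0 0; 0 0 -2.52 0 0 0 0; -0.4 0 -2.52 0 0 0 0; -0.8 0 -2.52 0 0 0 0; -0.8 -0.8 -2.52 0 0 0.1 0; -0.7 -1.8 -2.52 0 0 0.2 0; -0.5 -2.9 -2.52 0 0 0.35 0; -0.3 -4 -2.52 0 0 0.5 0; -0.1 -5.1 -2.52 0 0 0.65 0; 0.1 -6.2 -2.52 0 0 0.8 0; 0.25 -7.1 -2.52 0 0 0.9 0; 0.35 -7.8 -2.52 0 0 0.96 0; 0.4 -8.1 -2.52 0 0 0.96 0; 0.4 -8.23 -2.52 0 0 0.96 0; 0.4 -8.23 -2.52 0 0 0.96 0")

```text
t: 6.12
position: [0.4006, -0.0187, 0.1593]
tcp_rot: [3.141, -0.001, -0.0]
wrist_force: [0.2, -0.3, -1.1]
finger_gap: 0.0251
gripper_force: 50.0
```

```bash
python3 plan.py .415 -.0185 .109 0
python3 - <<'E'
from h import *
cv2.imwrite("pics/front.png",np.hstack([crop("scene",240,140,100,100,4),crop("top",220,100,100,100,4)]))
E
```

```text
t 6.12 meas [ 0.4006 -0.0187  0.1593] yaw -0.0005 z [-3.e-04 -4.e-04 -1.e+00] F [ 0.17 -0.3  -1.13] gap 0.0251
shift [ 0.36  -0.005  1.259] az -0.003
```

View pics/front.png

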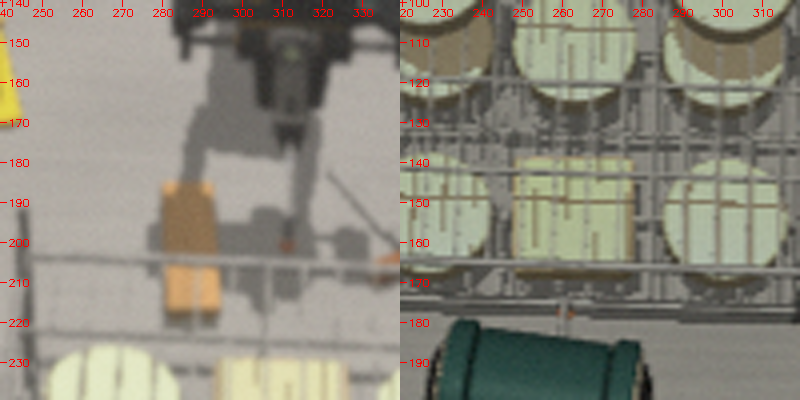

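The thermometer is held level in front of the trays. The red band is at (311,200.5) in scene and (261,177) in top, still short of the rack front. I'll triangulate it against the expected tip line.

Run:
```python
from h import *
np.set_printoptions(precision=4,suppress=True)
def tri(a,b):
    A=[];B=[]
    for n,u,v in(a,b):
        o,d=ray(n,u,v);d/=np.linalg.norm(d);P=np.eye(3)-np.outer(d,d);A.append(P);B.append(P@o)
    return np.linalg.lstsq(np.vstack(A),np.hstack(B),rcond=None)[0]
print("band now",tri(("scene",311,200.5),("top",261.2,177.3)),"at rest",tri(("scene",212,228.7),("top",351.8,177)))
for v in(206,224,244.5):
  for z in(.209,.163,.155,.045,0):print(v,z,at("scene",310,v,z)[:2])
for v in(143,165.5,174,178.5):
  for z in(.209,.163,.155,.045,0):print("top",v,z,at("top",263,v,z)[:2])
```

```text
band now [ 0.5465 -0.0201  0.1473] at rest [ 0.5829 -0.3193  0.0441]
206 0.209 [ 0.6316 -0.025 ]
206 0.163 [ 0.5855 -0.0235]
206 0.155 [ 0.5775 -0.0233]
206 0.045 [ 0.4672 -0.0197]
206 0 [ 0.4221 -0.0183]
224 0.209 [ 0.6997 -0.0241]
224 0.163 [ 0.6567 -0.0226]
224 0.155 [ 0.6492 -0.0223]
224 0.045 [ 0.5463 -0.0187]
224 0 [ 0.5043 -0.0172]
244.5 0.209 [ 0.7718 -0.0232]
244.5 0.163 [ 0.7321 -0.0216]
244.5 0.155 [ 0.7252 -0.0213]
244.5 0.045 [ 0.6303 -0.0176]
244.5 0 [ 0.5914 -0.0161]
top 143 0.209 [ 0.6389 -0.024 ]
top 143 0.163 [ 0.6538 -0.0222]
top 143 0.155 [ 0.6564 -0.0218]
top 143 0.045 [ 0.6923 -0.0175]
top 143 0 [ 0.7069 -0.0157]
top 165.5 0.209 [ 0.5678 -0.0264]
top 165.5 0.163 [ 0.5806 -0.0247]
top 165.5 0.155 [ 0.5829 -0.0244]
top 165.5 0.045 [ 0.6135 -0.0202]
top 165.5 0 [ 0.6261 -0.0185]
top 174 0.209 [ 0.5413 -0.0274]
top 174 0.163 [ 0.5533 -0.0256]
top 174 0.155 [ 0.5554 -0.0253]
top 174 0.045 [ 0.5841 -0.0212]
top 174 0 [ 0.5959 -0.0196]
top 178.5 0.209 [ 0.5273 -0.0278]
top 178.5 0.163 [ 0.5389 -0.0261]
top 178.5 0.155 [ 0.5409 -0.0258]
top 178.5 0.045 [ 0.5686 -0.0218]
top 178.5 0 [ 0.58   -0.0201]
```

Request:
carry_out(steps="0 0 0.3 0 0 0 0; 0 0 0.7 0 0 0 0; 0 0 1.06 0 0 0 0; 0 0 1.06 0 0 0 0; 0 0 1.06 0 0 0 0; 0.3 0 1.06 0 0 0 0; 0.7 0 1.06 0 0 0 0; 1.1 0 1.06 0 0 0 0; 1.5 0 1.06 0 0 0 0; 1.9 0 1.06 0 0 0 0; 2.2 0 1.06 0 0 0 0; 2.4 0 1.06 0 0 0 0; 2.53 0 1.06 0 0 0 0; 2.53 0 1.06 0 0 0 0; 2.53 0 1.06 0 0 0 0; 2.53 0 1.06 0 0 0 0")

```text
t: 8.22
position: [0.5016, -0.0182, 0.1171]
tcp_rot: [3.142, -0.001, -0.0]
wrist_force: [0.8, 0.0, -0.4]
finger_gap: 0.0256
gripper_force: 50.0
```

```bash
python3 plan.py .502 -.0185 .09 0
python3 - <<'E'
from h import *
cv2.imwrite("pics/in.png",np.hstack([crop("scene",265,175,75,90,5),crop("top",225,125,75,90,5)]))
E
```

```text
t 8.22 meas [ 0.5016 -0.0182  0.1171] yaw -0.0004 z [-1.e-04 -0.e+00 -1.e+00] F [ 0.83  0.03 -0.4 ] gap 0.0256
shift [0.009 0.008 0.678] az -0.002
```

View pics/in.png

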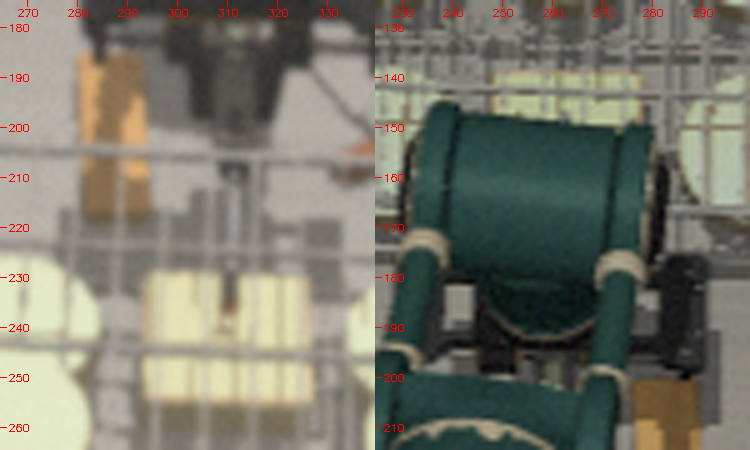

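Inside the gap: the red band is at (310,236) and the tip disc at about (310,240) in scene, over the middle of the square cheese (310,242). Now I'll take a force baseline and probe by touch.

Request:
carry_out(steps="0 0 0.1 0 0 0 0; 0 0 0.2 0 0 0 0; 0 0 0.2 0 0 0 0; 0 0 0.2 0 0 0 0")

```text
t: 8.82
position: [0.502, -0.0182, 0.109]
tcp_rot: [-3.142, 0.001, 0.0]
wrist_force: [-0.4, -0.4, -1.3]
finger_gap: 0.0252
gripper_force: 50.0
```

```bash
cat > f.py <<'E'
from cell import r
import numpy as np
np.set_printoptions(precision=4,suppress=True)
L=[]
for _ in range(8):
    r.snapshot("scene");o=r.get_obs();L.append([*o["position"],*o["wrist_force"],*o["torque"]])
L=np.array(L);print("t",round(o["t"],2),"mean",L.mean(0),"\nsd",L.std(0)[2:])
E
python3 f.py
```

```text
t 9.22 mean [ 0.5021 -0.0182  0.1092  0.2262 -0.1815 -1.2459  0.0442  0.0447  0.0049] 
sd [0.     0.33   0.3706 0.3078 0.0239 0.0307 0.0323]
```

Request:
carry_out(steps="0 0 0.05 0 0 0 0; 0 0 0.1 0 0 0 0; 0 0 0.1 0 0 0 0; 0 0 0.1 0 0 0 0")

```text
t: 9.72
position: [0.502, -0.0182, 0.1051]
tcp_rot: [3.142, -0.001, -0.0]
wrist_force: [-0.5, 0.2, -1.5]
finger_gap: 0.0256
gripper_force: 50.0
```

```bash
python3 f.py
```

```text
t 10.12 mean [ 0.5021 -0.0182  0.1052 -0.0348 -0.0689 -1.5129  0.0263  0.0391  0.0035] 
sd [0.     0.4455 0.5483 0.5751 0.0245 0.03   0.0149]
```

Request:
carry_out(steps="0 0 0.05 0 0 0 0; 0 0 0.1 0 0 0 0; 0 0 0.1 0 0 0 0; 0 0 0.1 0 0 0 0")

```text
t: 10.62
position: [0.502, -0.0182, 0.101]
tcp_rot: [-3.142, 0.001, 0.0]
wrist_force: [0.5, -0.6, -1.7]
finger_gap: 0.025
gripper_force: 50.0
```

```bash
python3 f.py
```

```text
t 11.03 mean [ 0.5021 -0.0182  0.1012  0.3526  0.3904 -1.4129  0.0415  0.0191 -0.009 ] 
sd [0.     0.5205 0.2958 0.6444 0.0164 0.0405 0.0352]
```

Request:
carry_out(steps="0 0 0.05 0 0 0 0; 0 0 0.1 0 0 0 0; 0 0 0.1 0 0 0 0; 0 0 0.1 0 0 0 0")

```text
t: 11.52
position: [0.502, -0.0182, 0.0971]
tcp_rot: [3.142, -0.001, -0.0]
wrist_force: [0.5, -0.2, -1.7]
finger_gap: 0.0253
gripper_force: 50.0
```

```bash
python3 f.py
```

```text
t 11.93 mean [ 0.502  -0.0182  0.0971  0.1136  0.0952 -1.1989  0.0325  0.0197  0.0119] 
sd [0.     0.5092 0.4369 0.5095 0.037  0.0268 0.0224]
```

Request:
carry_out(steps="0 0 0.03 0 0 0 0; 0 0 0.05 0 0 0 0; 0 0 0.05 0 0 0 0")

```text
t: 12.3
position: [0.502, -0.0182, 0.0951]
tcp_rot: [-3.142, 0.001, -0.0]
wrist_force: [-0.1, 0.3, -1.8]
finger_gap: 0.0256
gripper_force: 50.0
```

```bash
python3 f.py
```

```text
t 12.7 mean [ 0.5021 -0.0182  0.0952 -0.0489  0.1223 -0.8102  0.0256 -0.0296  0.0019] 
sd [0.     0.5639 0.3579 0.5221 0.0343 0.0233 0.0271]
```

Request:
carry_out(steps="0 0 0.02 0 0 0 0; 0 0 0.025 0 0 0 0; 0 0 0.025 0 0 0 0")

```text
t: 13.08
position: [0.502, -0.0182, 0.0941]
tcp_rot: [3.142, -0.001, -0.0]
wrist_force: [-0.1, 0.1, -0.9]
finger_gap: 0.0256
gripper_force: 50.0
```

```bash
python3 f.py
```

```text
t 13.47 mean [ 0.502  -0.0182  0.0941 -0.5911 -0.3939 -0.2335  0.0344 -0.0456 -0.0134] 
sd [0.     0.3778 0.5451 0.3677 0.0314 0.0176 0.0228]
```

Request:
carry_out(steps="0 0 0.02 0 0 0 0; 0 0 0.038 0 0 0 0; 0 0 0.038 0 0 0 0")

```text
t: 13.85
position: [0.5019, -0.0182, 0.0925]
tcp_rot: [-3.142, 0.001, 0.0]
wrist_force: [-0.8, -0.0, -0.3]
finger_gap: 0.0253
gripper_force: 50.0
```

```bash
python3 f.py; python3 f.py
```

```text
t 14.25 mean [ 0.502  -0.0182  0.0926 -0.9479 -0.13   -0.1319  0.0412 -0.0049 -0.0076] 
sd [0.     0.8475 0.4551 0.4427 0.0305 0.0356 0.025 ]
t 14.65 mean [ 0.502  -0.0182  0.0926 -0.9989  0.2288  0.0379  0.0324 -0.0103 -0.0049] 
sd [0.     0.5229 0.3859 0.4113 0.0358 0.0179 0.0304]
```

Request:
carry_out(steps="0 0 0 0 0 0 0; 0 0 0 0 0 0 0; 0 0 0 0 0 0 0; 0 0 0 0 0 0 0; 0 0 0 0 0 0 0; 0 0 0 0 0 0 0; 0 0 0 0 0 0 0; 0 0 0 0 0 0 0; 0 0 0 0 0 0 0; 0 0 0 0 0 0 0; 0 0 0 0 0 0 0; 0 0 0 0 0 0 0; 0 0 0 0 0 0 0; 0 0 0 0 0 0 0; 0 0 0 0 0 0 0; 0 0 0 0 0 0 0; 0 0 0 0 0 0 0; 0 0 0 0 0 0 0; 0 0 0 0 0 0 0; 0 0 0 0 0 0 0")

```text
t: 17.15
position: [0.502, -0.0182, 0.0926]
tcp_rot: [-3.142, 0.001, 0.0]
wrist_force: [-1.4, -0.1, 0.6]
finger_gap: 0.0248
gripper_force: 50.0
```

```bash
python3 f.py;python3 f.py
python3 - <<'E'
from h import *
cv2.imwrite("pics/press.png",np.hstack([crop("scene",285,195,50,70,7),crop("scene",230,180,80,90,5)[:,:400]] if 0 else [crop("scene",265,185,75,80,8)]))
E
```

```text
t 17.55 mean [ 0.502  -0.0182  0.0926 -1.1839 -0.3538  0.3125  0.0459  0.0175 -0.0024] 
sd [0.     0.3834 0.4542 0.5415 0.042  0.0213 0.0228]
t 17.95 mean [ 0.502  -0.0182  0.0926 -1.0226  0.1239  0.0429  0.0386  0.0172  0.0183] 
sd [0.     0.4806 0.5788 0.5037 0.0312 0.0354 0.0219]
```

View pics/press.png

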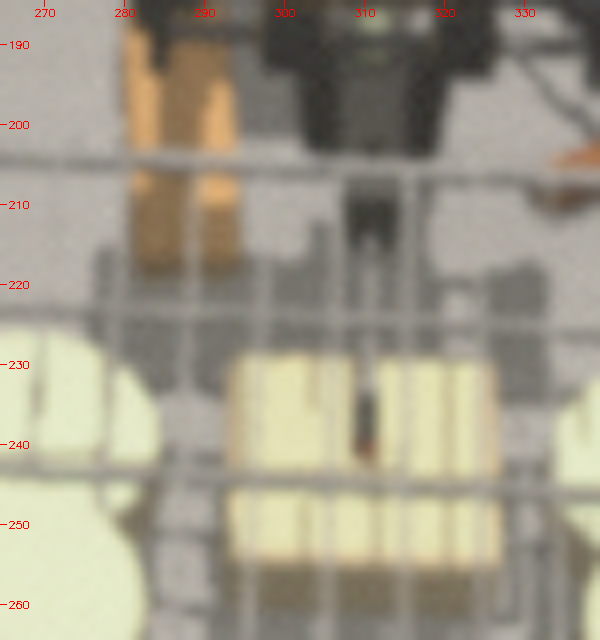

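Tip on the cheese: the red band is at (310,241), and the cheese is unmoved at (294..327, 229..255). Net force has held at about 1.4–1.7 N for over 3.5 s. Now retreating.

Request:
carry_out(steps="0 0 -0.1 0 0 0 0; 0 0 -0.3 0 0 0 0; 0 0 -0.5 0 0 0 0; 0 0 -0.61 0 0 0 0; 0 0 -0.61 0 0 0 0; -0.3 0 -0.61 0 0 0 0; -0.7 0 -0.61 0 0 0 0; -1.1 0 -0.61 0 0 0 0; -1.5 0 -0.61 0 0 0 0; -1.9 0 -0.61 0 0 0 0; -2.2 0 -0.61 0 0 0 0; -2.4 0 -0.61 0 0 0 0; -2.53 0 -0.61 0 0 0 0; -2.53 0 -0.61 0 0 0 0; -2.53 0 -0.9 0 0 0 0; -2.53 0 -1.3 0 0 0 0; -2.53 0 -1.67 0 0 0 0; -2.53 0 -1.67 0 0 0 0; -2.53 0 -1.67 0 0 0 0")

```text
t: 20.38
position: [0.4008, -0.0182, 0.1595]
tcp_rot: [3.142, -0.001, 0.0]
wrist_force: [0.2, 0.4, -1.6]
finger_gap: 0.0255
gripper_force: 50.0
```

```bash
python3 plan.py .4075 -.3510 .16 .168 .4006 -.0187 .1598 0;  python3 plan.py .44 -.3455 .16 .168
python3 - <<'E'
from h import *
cv2.imwrite("pics/back.png",np.hstack([crop("scene",265,140,75,100,5),crop("top",225,125,75,100,5)]))
E
```

```text
t 20.38 meas [ 0.4008 -0.0182  0.1595] yaw -0.0003 z [ 2.e-04 -0.e+00 -1.e+00] F [ 0.23  0.45 -1.6 ] gap 0.0255
shift [ 1.720e-01  8.308e+00 -5.000e-03] az -0.963
t 20.38 meas [ 0.4008 -0.0182  0.1595] yaw -0.0003 z [ 2.e-04 -0.e+00 -1.e+00] F [ 0.23  0.45 -1.6 ] gap 0.0255
shift [ 0.983  8.183 -0.013] az -0.964
```

View pics/back.png

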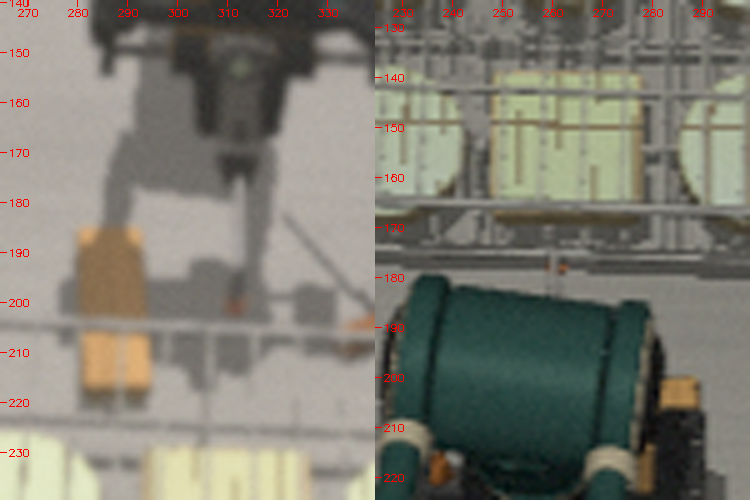

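Band at (311,201), as before the press, so it didn't turn in the grip. The cheese hasn't moved. Back to the rest.

Request:
carry_out(steps="0 0.5 0 0 0 0 0; 0 1.5 0 0 0 -0.1 0; 0 2.6 0 0 0 -0.2 0; 0 3.7 0 0 0 -0.35 0; 0 4.8 0 0 0 -0.5 0; 0 5.9 0 0 0 -0.65 0; 0 7 0 0 0 -0.8 0; 0.1 7.8 0 0 0 -0.9 0; 0.2 8.2 0 0 0 -0.96 0; 0.2 8.31 0 0 0 -0.96 0; 0.5 8.26 0 0 0 -0.96 0; 0.8 8.21 0 0 0 -0.96 0; 0.98 8.18 0 0 0 -0.96 0; 0.98 8.18 0 0 0 -0.96 0; 0.98 8.18 0 0 0 -0.96 0; 0.98 8.18 0 0 0 -0.96 0")

```text
t: 22.48
position: [0.4396, -0.3453, 0.1594]
tcp_rot: [-3.131, -0.262, 0.0]
wrist_force: [-0.4, 0.1, -1.6]
finger_gap: 0.0256
gripper_force: 50.0
```

```bash
python3 plan.py .4398 -.3453 .0593 .1672
```

```text
t 22.48 meas [ 0.4396 -0.3453  0.1594] yaw 0.167 z [-2.e-04  1.e-04 -1.e+00] F [-0.41  0.09 -1.62] gap 0.0256
shift [0.005 0.    2.501] az -0.001
```

Aligned to within 0.3 mm. I'm lowering it to just above its resting height first.

Request:
carry_out(steps="0 0 0.5 0 0 0 0; 0 0 1 0 0 0 0; 0 0 1.4 0 0 0 0; 0 0 1.7 0 0 0 0; 0 0 1.95 0 0 0 0; 0 0 2.15 0 0 0 0; 0 0 2.3 0 0 0 0; 0 0 2.4 0 0 0 0; 0 0 2.46 0 0 0 0; 0 0 2.49 0 0 0 0; 0 0 2.49 0 0 0 0; 0 0 2.49 0 0 0 0")

```text
t: 23.98
position: [0.44, -0.3455, 0.06]
tcp_rot: [3.13, 0.262, 0.001]
wrist_force: [0.3, 0.3, -1.2]
finger_gap: 0.0255
gripper_force: 50.0
```

```bash
python3 f.py
```

```text
t 24.38 mean [ 0.44   -0.3454  0.0599  0.0901  0.066  -1.576   0.0142  0.0449  0.0102] 
sd [0.0001 0.2714 0.4639 0.2727 0.0419 0.0264 0.0304]
```

Still about 1 mm up with no contact. I'm going down the last bit, then releasing and rising.

Request:
carry_out(steps="0 0 0.02 0 0 0 0; 0 0 0.025 0 0 0 0; 0 0 0.025 0 0 0 0.4; 0 0 0.025 0 0 0 0.7; 0 0 0.025 0 0 0 1; 0 0 0.025 0 0 0 1; 0 0 0.025 0 0 0 1; 0 0 0.025 0 0 0 1; 0 0 0.025 0 0 0 1; 0 0 0.025 0 0 0 1")

```text
t: 25.62
position: [0.4399, -0.3454, 0.0588]
tcp_rot: [-3.131, -0.262, 0.0]
wrist_force: [1.0, -0.1, 0.4]
finger_gap: 0.0885
gripper_force: 0.0
```

Request:
carry_out(steps="0 0 -0.3 0 0 0 1; 0 0 -0.8 0 0 0 1; 0 0 -1.5 0 0 0 1; 0 0 -2.5 0 0 0 1; 0 0 -3.5 0 0 0 1; 0 1 -4 0 0 0 1; 0 2 -4 0 0 0 1; 0 3 -4 0 0 0 1; 0 4 -4 0 0 0 1; 0 5 -4 0 0 0 1; 0 5 -4 0 0 0 1; 0 5 -4 0 0 0 1")

```text
t: 27.12
position: [0.473, -0.5421, 0.219]
tcp_rot: [-3.13, -0.262, 0.0]
wrist_force: [0.2, -0.3, 0.9]
finger_gap: 0.0882
gripper_force: 0.0
```

Run:
```python
from h import *
print(r.get_obs()["position"])
cv2.imwrite("pics/end.png",np.hstack([crop("scene",180,165,48,75,8),crop("top",335,168,48,75,8)]))
```

```text
[ 0.47298291 -0.5421293   0.21898164]
```

View pics/end.png

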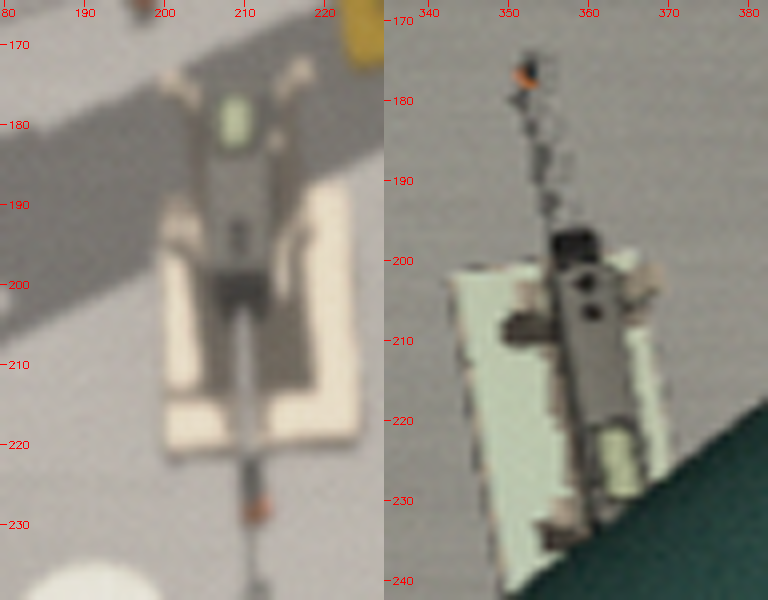

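The thermometer lies in both notches as before: in scene the rear is at (209,176) and the band at (211.5,228.5). In top the nose is at (358.5,197). Handing in.

```bash
python3 -c "
from cell import r
print(r.finish_job())"
```

```text
the job is handed in; nothing more can be done
None
```

The job is handed in, with no verdict returned: the tip was held on the square cheese's centre at about 1.4–1.7 N for over 3.5 s, and the thermometer is back in its rest as it lay before, with nothing seen to have moved.

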